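# Square up a spacer pack in its fixture and pin it

### The job

Three drilled spacer plates lie roughly stacked in the fixture: first push the pack gently home against both fences so that the holes line up, then take the steel pin from its wooden block and pass it down through all three plates into the bore below until its head sits flat on the top plate. Let go of the pin, do not press hard on the plates or with the pin, and leave everything else on the table alone.

Things in the scene. Friction and masses are not known exactly. Their poses are not given: they have to be found in the camera images.
- fixture: aluminium base plate of the fixture, 150 x 136 x 12 mm, screwed to the table. Origin: centre of its underside; x to the fixture's back (away from the robot, yaw within 0.25 rad), y to its left, z up. On it a steel nest is clamped parallel to it, but up to 15 mm off its middle in x and in y; the nest's pose is not measured: see or feel it. Nothing in the fixture gives way
- nest_nominal (a point): fixed to the base plate, over its middle, 46 mm up: where the mouth of the nest's bore would be if not off middle. The nest's flat deck is at this height. The bore is upright, 15 mm wide, 34 mm deep. A plate that touches both fences of the nest has its hole over the bore
- fence_back (a point): nominal (up to 15 mm off in x and y, as the nest) top middle of the back fence's inner face: that face is 32 mm behind (+x) the bore's axis, faces the robot, and rises 20 mm above the deck; fence 12 mm thick. On the open side facing it the deck goes on flat to 46 mm in front (-x) of the bore's axis and is clear; squared plates have their front edge 32 mm in front of the axis
- fence_left (a point): nominal (up to 15 mm off in x and y, as the nest) top middle of the left fence's inner face: that face is 25 mm to the left (+y) of the bore's axis, faces right, and rises 20 mm above the deck; fence 12 mm thick. On the open side facing it the deck goes on flat to 39 mm to the right (-y) of the bore's axis and is clear; squared plates have their right edge 25 mm to the right of the axis
- plate_low: loose flat aluminium plate at the bottom of the pack, on the nest's deck; 64 x 50 x 8 mm, 0.055 to 0.09 kg, 14 mm hole through its middle. Origin: centre of its underside, on the hole's axis; x along the 64 mm, y along the 50 mm, z up; yaw within 0.04 rad of the fixture's. At the start each plate is 2 to 14 mm short of each fence, each by another amount
- plate_mid: loose flat aluminium plate in the middle of the pack, on plate_low; 64 x 50 x 8 mm, 0.055 to 0.09 kg, 14 mm hole through its middle. Origin: centre of its underside, on the hole's axis; x along the 64 mm, y along the 50 mm, z up; yaw within 0.04 rad of the fixture's. The smooth plates slide under 1 to 4 N
- plate_top: loose flat aluminium plate at the top of the pack, on plate_mid, its top face 70 mm above the table; 64 x 50 x 8 mm, 0.055 to 0.09 kg, 14 mm hole through its middle. Origin: centre of its underside, on the hole's axis; x along the 64 mm, y along the 50 mm, z up; yaw within 0.04 rad of the fixture's
- pin: loose steel locating pin, about 0.11 kg, standing upright in the pin block with its head up: shank 12 mm in diameter and 52 mm long, its last 5 mm tapering to 7 mm; head (the grip) a cylinder 24 mm in diameter and 28 mm tall. Origin: on the axis at the underside of the head (60 mm above the table at the start); z points up along the axis, out of the head; yaw does not matter
- pin_block: wooden block fixed to the table, 70 x 70 x 60 mm on a 90 x 90 x 8 mm foot, with a 17 mm upright hole 55 mm deep in the middle of its top, in which the pin stands at the start (hanging by its head). Origin: centre of its underside; z up
- glue_bottle: bystander: white glue bottle, 52 mm wide, 130 mm tall, standing left of and behind the fixture; origin at the centre of its underside
- marker: bystander: marker pen, 134 x 17 mm, lying to the right of the fixture, behind the pin block; origin at the centre of its underside
Mind the look-alikes: they are no part of the job. What is shaped like the plate_mid but yellow is not meant.

How it is judged:
On the way:
1. the three plates' holes are lined up with one another (within 2 mm) before the pin goes in (horizontal distance between plate_low and plate_mid below 0.002 m and horizontal distance between each of plate_mid, plate_low and plate_top below 0.002 m and (horizontal distance between pin and plate_top above 0.04 m or z of pin in the frame of fixture above 0.115 m)), for 0.2 s.
At the end, for the whole second after the job is handed in: the pin stands upright (0.06 rad) and at rest in the bore, through all three plates (each within 3 mm of its axis), its head on the top plate, 70 mm above the fixture's underside (67 to 72.5 mm); the plates lie square to the fixture (0.08 rad); the gripper has let go (z of pin in the frame of fixture between 0.067 and 0.0725 m and horizontal distance between pin and fixture below 0.024 m and angle between pin's own z axis and vertical below 0.06 rad and linear speed of pin below 0.01 m/s and horizontal distance between pin and plate_low below 0.003 m and horizontal distance between pin and plate_mid below 0.003 m and horizontal distance between pin and plate_top below 0.003 m and angle between the x axis of each of plate_low, plate_mid, plate_top and the x axis of fixture, either way round below 0.08 rad); the robot touches nothing.
It fails at once if the fingers, not holding the pin, press on something (the pack) with more than 25 N in all (contact force between the fingers and anything else above 25 N and contact force between the fingers and pin below 1 N).
It fails at once if the pin presses on a plate with more than 40 N (contact force between pin and plate_low above 40 N or contact force between pin and plate_mid above 40 N or contact force between pin and plate_top above 40 N).
It fails at once if a bystander is moved by more than 30 mm (distance of any of glue_bottle, marker from where it was at the start of the episode above 0.03 m).
It also fails if it takes over 61 s, if anything falls off the work surface, if the arm or the gripper's body presses on something with over 40 N, if the wrist force passes 120 N, or if a joint passes its speed limit or range.

### The arm

A 6-joint arm with a two-finger parallel gripper is mounted at the origin on a cart in front of the work surface, level with it; the furniture and walls round the work are solid. World frame = base frame: x ahead of the robot, y to its left, z up, the work surface at z = 0. Lengths are in m, angles in rad, forces in N, time in s.
With the tool pointing down it reaches from about 0.25 to 0.725 m from the base axis. Payload 4 kg.
Tool frame: the origin (TCP) lies at the very end of the fingers, on their centre line; the grasp point (between the pads) lies 19 mm behind it; z points along the fingers, y is the line along which they close (so a half turn about z gives the same grasp; the last joint's range is limited). The gripper opens to 85 mm and grips with 20 to 120 N. Pads are 22 mm wide; open, the fingers measure 114 mm over their backs; the gripper's body (76 mm by 85 mm) begins 54 mm behind the grasp point. The pads swing forward as they close: fully open they stand 13 mm farther back than shut.
Start: joints at [-1.221, 0.241, 0.005, 1.335, 0, 1.571], TCP at [0.171, -0.47, 0.231] pointing down, gripper open.
Joint ranges: [-2.72, 2.72], [-1.05, 1.87], [-1.09, 1.28], [-1.99, 2.15], [-1.42, 1.44], [-3.14, 3.14]. Speed limits (rad/s): [2.79, 2.79, 3.14, 3.14, 3.14, 3.14].

### API

Orientations are given as a unit quaternion [x, y, z, w].
In Python, from workcell import bot, vision, workorder gives the robot as it stands.
- The arm moves only by the shell command python3 -m creep 'ROWS' [OPENING]. ROWS is JSON, a list of rows, each a list of 2 entries, a list of its own where there are three numbers: the shift along the tool's x, y, z in mm, then the turn, a rotation vector about the tool's x, y, z in rad. In form: [[[dx, dy, dz], [wx, wy, wz]], ...]. A call has 1 to 12 rows; each row shifts and turns the commanded pose from where the row before left it, along the tool's axes as they then stand; what a row does not reach is not made up. A row lasts 1/8 s, in which the tool goes at most 62.5 mm and 10.7 degrees, less where a joint would pass 70% of its speed; a pose out of reach is approached as far as the arm can. A call is refused whole if a number of a shift passes 62.5 or a number of a turn 0.188, either way. A call with a gripper value outside its range is refused whole. OPENING is the finger opening in mm, from 0 to 85.4, set as the call begins (- or left out, the last holds). The fingers move at their own pace and stop on an object; the grip force is fixed at half the most. Time passes only in rows, so rows that do not move let the fingers close. It gives the time, the measured TCP pose, the force, the opening and the grip force at its end, in the units of the state.
- bot.get_obs(): the state, without advancing time (a new reading comes with each control period).
- vision.camera(name): name is "side" or "top" or "wrist"; returns a dict with "image" (480x640x3 uint8, blue, green, red), "z_map" (480x640 float32, m along the optical axis (not along the pixel's ray), 0 where there is no reading), "K" (3x3 intrinsics, pixels), "k1" (the pictures are not rectified: a ray, as slopes to the right and down, at radius r is drawn at 1 + k1 r^2 times it, then the intrinsics apply), "rvec" (rotation vector, rad) and "tvec" (3), from world to camera coordinates, as OpenCV has them; the wrist camera has in their place "tool_from_camera" (4x4, takes a point from camera to tool coordinates, whose origin is the TCP and whose axes are the flange's). Camera axes: x right, y down, z forward; pixel columns grow to the right and rows downward; lengths in m; the calibration is good to about 2 mm. A picture is of the moment at which its call begins: read the wrist's pose just before it.
- workorder.job_done(): hands the job in; it is judged then, once.
Trained networks look in a picture, given as the dict that the camera call returned (one of the last four; its "shot" number tells which), for a name from the list of things; names that differ only in an ending like _2 or _b are one class to them, and where a whole thing is asked for, a point or a joint stands for the part that bears it (a point fixed in the world has none). Each returns a list of dicts, best first, with "score" (0 to 1); they miss things now and then, are a little off and sometimes report something else, mostly with a low value. They report only what shows in the picture. A call takes as long as a camera call. They do not tell look-alikes from the thing itself.
- vision.spot_in(picture, query): "position" ([column, row] in pixels, amid what is visible of it).
- vision.place_of(picture, query): "position" ([column, row] in pixels: a listed point, or the origin of a listed thing).
The state is a dict: "clock": time; "joint_pos": joint angles; "joint_vel": joint speeds; "tau": joint torques, N m; "eef_pos": TCP position; "tool_rot": TCP orientation; "ft_force": force on the tool from outside, world axes, zero at the start; "ft_torque": the same for the moment, N m; "grip_width": finger opening in m; "grasp_force": force on a finger pad.
Only numpy, scipy, OpenCV 4.12 (cv2) and the standard library are available. Lean on these libraries where they do the work, as an engineer would, in place of code of your own. Each camera call takes 0.05 s, during which the arm holds its last target. There are 200 camera calls.

## Working session

There is one attempt and no reset: what is moved stays moved. The work goes in short steps, Python scripts to look and compute and a shell command to move; the robot and the scene stay as the last step left them, time stands still between calls to the robot, and variables do not carry over. Pictures are saved under pics/ and viewed, at most 14 in all, crops included, and the job is handed in when it is done.

```bash
mkdir -p pics; ls; cat > h.py <<'E'
import numpy as np, cv2
from scipy.spatial.transform import Rotation as R
from workcell import bot, vision, workorder
def pose(c,obs=None):
    """world_from_camera"""
    T=np.eye(4)
    if 'rvec' in c and c['rvec'] is not None:
        r=R.from_rotvec(np.ravel(c['rvec'])).as_matrix();T[:3,:3]=r.T;T[:3,3]=-r.T@np.ravel(c['tvec'])
        return T
    T[:3,:3]=R.from_quat(obs['tool_rot']).as_matrix();T[:3,3]=obs['eef_pos']
    return T@np.array(c['tool_from_camera'])
def ray(c,px):
    K=np.array(c['K']);d=np.array([c['k1'],0,0,0,0.])
    return cv2.undistortPoints(np.array([[px]],float),K,d)[0,0]
def atz(c,px,z,obs=None):
    T=pose(c,obs);s=ray(c,px);v=T[:3,:3]@np.r_[s,1];return T[:3,3]+v*(z-T[2,3])/v[2]
def depth(c,px,obs=None):
    T=pose(c,obs);s=ray(c,px);z=c['z_map'][int(px[1]),int(px[0])];return T[:3,:3]@(np.r_[s,1]*z)+T[:3,3]
def cloud(c,obs=None):
    T=pose(c,obs);v,u=np.mgrid[:480,:640];p=np.stack([u.ravel(),v.ravel()],1).astype(float)
    s=cv2.undistortPoints(p[:,None],np.array(c['K']),np.array([c['k1'],0,0,0,0.]))[:,0]
    z=c['z_map'].ravel();return ((np.c_[s,np.ones(len(s))]*z[:,None])@T[:3,:3].T+T[:3,3]).reshape(480,640,3)
E
python3 - <<'E'
from h import *
c=vision.camera('top');cv2.imwrite('pics/top.png',c['image'])
s=vision.camera('side');cv2.imwrite('pics/side.png',s['image'])
zs=dict(fixture=0,nest_nominal=.046,fence_back=.066,fence_left=.066,plate_low=.046,plate_mid=.054,plate_top=.062,pin=.06,pin_block=0,glue_bottle=0,marker=0)
for n,z in zs.items():
  for cam,k in((c,'top'),(s,'side')):
    for d in vision.place_of(cam,n)[:2]: print(n,k,np.round(d['position']),round(d['score'],2),np.round(atz(cam,d['position'],z),4))
print(pose(c)[:3,3],pose(s)[:3,3],bot.get_obs()['clock'])
E
```

```text
pics
fixture side [328. 275.] 0.69 [0.5655 0.1999 0.    ]
fence_back top [336. 239.] 0.91 [0.5905 0.1966 0.066 ]
fence_left top [324. 253.] 0.85 [0.562  0.2212 0.066 ]
plate_low side [330. 253.] 0.44 [0.5692 0.2036 0.046 ]
plate_mid top [233. 248.] 0.98 [0.5786 0.4137 0.054 ]
plate_mid top [265. 287.] 0.67 [0.4953 0.3447 0.054 ]
plate_mid side [293. 233.] 0.85 [0.5017 0.267  0.054 ]
plate_mid side [335. 221.] 0.74 [0.585  0.3116 0.054 ]
plate_top top [335. 252.] 0.9 [0.564  0.1989 0.062 ]
plate_top top [438. 299.] 0.19 [ 0.4642 -0.0083  0.062 ]
plate_top side [326. 245.] 0.57 [0.5613 0.2058 0.062 ]
pin top [442. 297.] 0.54 [ 0.468 -0.017  0.06 ]
pin side [264. 322.] 0.57 [ 0.4627 -0.0098  0.06  ]
pin_block top [442. 299.] 0.94 [ 0.4686 -0.0288  0.    ]
pin_block side [271. 358.] 0.83 [ 0.4703 -0.0201  0.    ]
glue_bottle top [266. 197.] 0.91 [0.7047 0.3536 0.    ]
glue_bottle side [388. 234.] 0.81 [0.7004 0.3557 0.    ]
marker top [403. 221.] 0.69 [0.6423 0.0474 0.    ]
marker side [377. 330.] 0.58 [0.6368 0.0401 0.    ]
marker side [270. 356.] 0.33 [ 0.4681 -0.0154  0.    ]
[0.39791275 0.19571313 1.05302937] [ 0.51808245 -0.61171728  0.53676155] 1.2
```

```bash
python3 - <<'E'
from h import *
a=cv2.imread('pics/top.png')[170:340,200:480];b=cv2.imread('pics/side.png')[180:380,220:420]
o=np.zeros((600,800,3),np.uint8);a=cv2.resize(a,None,fx=1.6,fy=1.6);b=cv2.resize(b,None,fx=1.6,fy=1.6)
o[:272,:448]=a;o[275:275+320,:320]=b;
b2=cv2.resize(cv2.imread('pics/side.png')[200:310,270:400],None,fx=3.5,fy=3.0);o[272:600,345:800]=b2[:328,:455]
a2=cv2.resize(cv2.imread('pics/top.png')[215:285,290:380],(345,268));o[:268,452:797]=a2
cv2.imwrite('pics/m.png',o)
E
```

```text
(no output)
```

View pics/m.png

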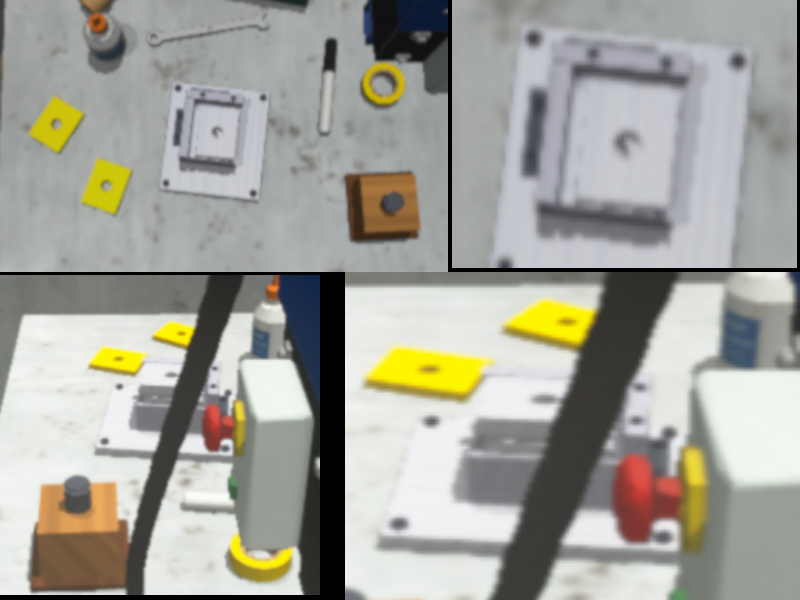

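```bash
python3 - <<'E'
from h import *
a=cv2.imread('pics/top.png');b=cv2.imread('pics/side.png')
o=np.zeros((600,800,3),np.uint8);o[:300,:400]=cv2.resize(a,(400,300));o[300:,:400]=cv2.resize(b,(400,300))
cv2.imwrite('pics/f.png',o[:,:400])
ob=bot.get_obs();print(R.from_quat(ob['tool_rot']).as_matrix().round(3),ob['eef_pos'],ob['grip_width'])
w=vision.camera('wrist');print(np.array(w['tool_from_camera']).round(3),w['K'])
c=vision.camera('top');P=cloud(c);
# height map of navy region and other high points
m=(P[...,2]>.15);ys,xs=np.where(m)
for z0 in(.15,.3,.5):
  q=P[(P[...,2]>z0)&(P[...,0]<.8)];print(z0,len(q),q.min(0).round(2) if len(q) else'',q.max(0).round(2) if len(q) else '')
E
```

```text
[[ 0.939  0.343 -0.   ]
 [ 0.343 -0.939 -0.   ]
 [-0.     0.    -1.   ]] [ 0.17134949 -0.46972858  0.23131077] 0.0857003534411833
[[-0.001 -0.947 -0.32   0.082]
 [ 1.    -0.    -0.002 -0.   ]
 [ 0.001 -0.32   0.947 -0.143]
 [ 0.     0.     0.     1.   ]] [[400.42878521   0.         322.7866415 ]
 [  0.         400.42878521 241.95035693]
 [  0.           0.           1.        ]]
0.15 40657 [ 0.4  -0.37  0.15] [0.8  0.2  1.05]
0.3 32967 [ 0.4  -0.29  0.3 ] [0.8  0.2  1.05]
0.5 9055 [ 0.4  -0.11  0.51] [0.8  0.2  1.05]
```

View pics/f.png

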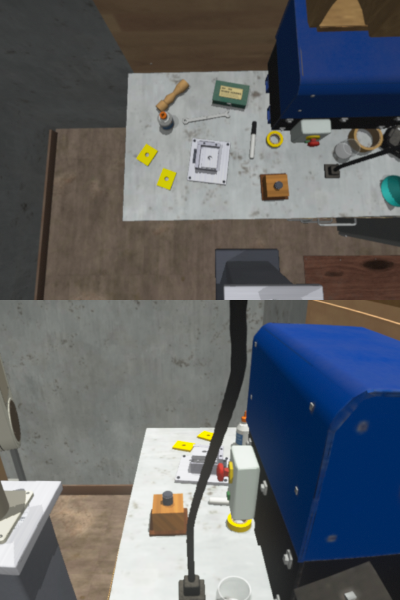

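```bash
python3 - <<'E'
from h import *
c=vision.camera('top');s=vision.camera('side');ob=bot.get_obs()
for n,cam in(('top',c),('side',s)):
  P=cloud(cam);P=P[cam['z_map']>0.05]
  for y0 in np.arange(-.4,.4,.1):
    q=P[(P[:,1]>=y0)&(P[:,1]<y0+.1)&(P[:,2]>.1)&(P[:,2]<.95)&(P[:,0]>.25)&(P[:,0]<1.0)]
    if len(q)>5:print(n,round(y0,1),len(q),'minx',np.percentile(q[:,0],1).round(2),'z',q[:,2].min().round(2),q[:,2].max().round(2), q[q[:,0]<np.percentile(q[:,0],5)].mean(0).round(2))
# nest from top cloud
P=cloud(c);m=(abs(P[...,0]-.56)<.09)&(abs(P[...,1]-.2)<.09)
for lo,hi in((.008,.016),(.04,.05),(.062,.068),(.068,.074)):
  k=m&(P[...,2]>lo)&(P[...,2]<hi);q=P[k][:,:2].astype(np.float32);print(lo,len(q),cv2.minAreaRect(q) if len(q)>10 else '')
E
```

```text
top -0.4 642 minx 0.64 z 0.1 0.28 [ 0.64 -0.33  0.19]
top -0.3 3738 minx 0.52 z 0.1 0.46 [ 0.52 -0.21  0.21]
top -0.2 11177 minx 0.52 z 0.1 0.53 [ 0.58 -0.14  0.2 ]
top -0.1 20567 minx 0.6 z 0.1 0.77 [ 0.6  -0.05  0.48]
top -0.0 12977 minx 0.6 z 0.1 0.77 [0.61 0.   0.74]
top 0.1 5107 minx 0.9 z 0.1 0.39 [0.9  0.15 0.31]
top 0.2 5192 minx 0.9 z 0.1 0.4 [0.9  0.25 0.31]
top 0.3 5373 minx 0.7 z 0.1 0.4 [0.81 0.35 0.22]
side -0.4 63799 minx 0.55 z 0.1 0.52 [ 0.55 -0.34  0.45]
side -0.3 21408 minx 0.52 z 0.1 0.52 [ 0.52 -0.22  0.18]
side -0.2 16091 minx 0.57 z 0.1 0.45 [ 0.58 -0.12  0.18]
side -0.1 8009 minx 0.59 z 0.12 0.5 [ 0.59 -0.09  0.2 ]
side -0.0 2121 minx 0.64 z 0.23 0.5 [0.64 0.   0.33]
side 0.1 1355 minx 0.9 z 0.43 0.5 [0.9  0.15 0.47]
side 0.2 1038 minx 0.9 z 0.41 0.49 [0.9  0.25 0.45]
side 0.3 907 minx 0.69 z 0.1 0.48 [0.69 0.35 0.11]
0.008 2318 ((0.5627949833869934, 0.20110127329826355), (0.13585244119167328, 0.15034428238868713), 82.46470642089844)
0.04 209 ((0.567847490310669, 0.2052161991596222), (0.07448621094226837, 0.07890473306179047), 82.53952026367188)
0.062 508 ((0.5738131999969482, 0.20591877400875092), (0.07438428699970245, 0.09078273177146912), 82.45755004882812)
0.068 716 ((0.5731316208839417, 0.20472528040409088), (0.07539024949073792, 0.08870181441307068), 83.08499908447266)
```

```bash
python3 -m creep '[[[0,0,0],[0,0,0.12]],[[0,0,0],[0,0,0.12]],[[0,0,0],[0,0,0.12]],[[0,0,0],[0,0,0.12]],[[10,-60,0],[0,0,0]],[[10,-60,0],[0,0,0]],[[10,-60,0],[0,0,0]],[[10,-60,0],[0,0,0]],[[20,-60,0],[0,0,0]],[[30,-60,0],[0,0,0]],[[40,-60,0],[0,0,0]],[[40,-60,0],[0,0,0]]]' 0
python3 - <<'E'
from h import *
d=np.array([.565,.205,.2])-bot.get_obs()['eef_pos'];print(R.from_quat(bot.get_obs()['tool_rot']).inv().apply(d)*1000)
E
```

```text
clock: 2.9
eef_pos: [0.3866, -0.0422, 0.2318]
tool_rot: [0.998, -0.057, 0.001, -0.004]
ft_force: [0.7, -0.3, 0.3]
grip_width: 0.0001
grasp_force: 0.0
[ 148.83916529 -265.70005273   34.10646796]
```

```bash
python3 -m creep '[[[25,-53,5],[0,0,0]],[[30,-53,7],[0,0,0]],[[30,-53,7],[0,0,0]],[[30,-50,7],[0,0,0]],[[24,-30,6],[0,0,0]],[[0,0,0],[0,0,0]],[[0,0,0],[0,0,0]]]' 0
python3 - <<'E'
from h import *
ob=bot.get_obs();w=vision.camera('wrist');cv2.imwrite('pics/w1.png',w['image'])
print(ob['eef_pos'],R.from_quat(ob['tool_rot']).as_euler('ZYX'))
zs=dict(nest_nominal=.046,fence_back=.066,fence_left=.066,plate_low=.046,plate_mid=.054,plate_top=.062)
for n,z in zs.items():
    for d in vision.place_of(w,n)[:2]: print(n,np.round(d['position']),round(d['score'],2),np.round(atz(w,d['position'],z,ob),4))
P=cloud(w,ob);m=(abs(P[...,0]-.56)<.09)&(abs(P[...,1]-.2)<.09)
for lo,hi in((.008,.016),(.04,.05),(.0635,.0675),(.0685,.073)):
  k=m&(P[...,2]>lo)&(P[...,2]<hi);q=P[k][:,:2].astype(np.float32);print(lo,len(q),cv2.minAreaRect(q) if len(q)>10 else '')
E
```

```text
clock: 3.78
eef_pos: [0.5333, 0.06, 0.2111]
tool_rot: [0.998, 0.025, -0.003, -0.055]
ft_force: [-0.3, 0.1, 0.2]
grip_width: -0.0001
grasp_force: 0.0
[0.53327315 0.06002786 0.21113711] [ 5.05869331e-02  3.01513958e-03 -3.03093761e+00]
plate_low [177. 164.] 0.69 [0.5648 0.1988 0.046 ]
plate_mid [ 63. 215.] 0.9 [0.5166 0.3033 0.054 ]
plate_mid [166. 172.] 0.68 [0.5596 0.2047 0.054 ]
0.008 10906 ((0.5605646371841431, 0.2016836404800415), (0.1362873613834381, 0.15028423070907593), 82.39642333984375)
0.04 1488 ((0.571120023727417, 0.2049051821231842), (0.07523199170827866, 0.09092560410499573), 82.60323333740234)
0.0635 3142 ((0.5714516043663025, 0.20643922686576843), (0.0766603872179985, 0.09090718626976013), 81.85697937011719)
0.0685 5290 ((0.5727625489234924, 0.20582273602485657), (0.07020630687475204, 0.08706016838550568), 81.39983367919922)
```

View pics/w1.png

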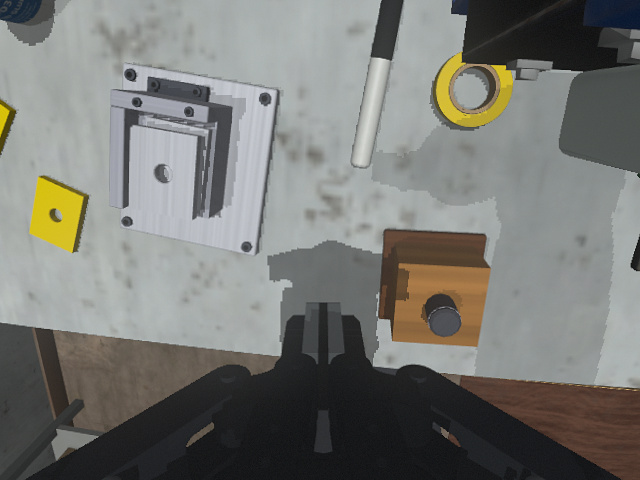

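```bash
python3 -m creep '[[[0,0,0],[0,0,0]]]'; python3 - <<'E'
from h import *
ob=bot.get_obs();print(np.round(ob['joint_pos'],3),np.round(ob['joint_vel'],3),np.round(ob['tau'],1),ob['ft_torque'])
print(R.from_quat(ob['tool_rot']).as_matrix().round(3))
E
```

```text
clock: 4.25
eef_pos: [0.5339, 0.0601, 0.2116]
tool_rot: [0.998, 0.025, -0.002, -0.055]
ft_force: [0.1, -0.3, -0.0]
grip_width: -0.0001
grasp_force: 0.0
[0.05  0.323 0.061 1.31  0.111 3.141] [ 0.002  0.005  0.002  0.002 -0.     0.002] [ -0.  -41.1  25.1   0.    0.4   0. ] [-0.08082165  0.04366423  0.00231966]
[[ 0.999  0.05  -0.007]
 [ 0.051 -0.993  0.111]
 [-0.001 -0.111 -0.994]]
```

```bash
python3 -m creep '[[[0,0,0],[0,0,-0.04]],[[0,0,0],[-0.111,0,0]],[[0,0,0],[0,0,-0.17]],[[0,0,0],[0,0,-0.17]],[[0,0,0],[0,0,-0.17]],[[0,0,0],[0,0,-0.17]],[[0,0,0],[0,0,-0.17]],[[0,0,0],[0,0,-0.17]],[[0,0,0],[0,0,-0.17]],[[0,0,0],[0,0,-0.16]],[[0,0,0],[0,0,0]]]' 0
cat >> h.py <<'E'
def go(x,y,z,yaw=1.439):
    "tool-frame shift in mm and turn to a target"
    ob=bot.get_obs();r=R.from_quat(ob['tool_rot']);t=R.from_euler('ZYX',[yaw,0,np.pi])
    print('pos',ob['eef_pos'].round(4) if hasattr(ob['eef_pos'],'round') else ob['eef_pos'],'shift',(r.inv().apply(np.array([x,y,z])-ob['eef_pos'])*1000).round(1),'turn',(r.inv()*t).as_rotvec().round(3))
E
python3 - <<'E'
from h import *
go(.56,.19,.2)
E
```

```text
clock: 5.62
eef_pos: [0.5345, 0.0543, 0.2114]
tool_rot: [0.749, 0.662, 0.002, -0.001]
ft_force: [-0.2, 0.5, -0.0]
grip_width: -0.0002
grasp_force: 0.0
pos [0.5345 0.0543 0.2114] shift [137.7   8.6  12.1] turn [ 0.001 -0.005  0.009]
```

```bash
python3 -m creep '[[[45,3,4],[0,0,0]],[[46,3,4],[0,0,0]],[[46,3,4],[0,-0.005,0.009]],[[0,0,0],[0,0,0]],[[0,0,0],[0,0,0]]]' 0
python3 - <<'E'
from h import *
ob=bot.get_obs();w=vision.camera('wrist');cv2.imwrite('pics/w2.png',w['image'])
print(ob['eef_pos'])
zs=dict(nest_nominal=.046,fence_back=.066,fence_left=.066,plate_low=.046,plate_mid=.054,plate_top=.062)
for n,z in zs.items():
    for d in vision.place_of(w,n)[:2]: print(n,np.round(d['position']),round(d['score'],2),np.round(atz(w,d['position'],z,ob),4))
P=cloud(w,ob);F=R.from_euler('z',-.1316).as_matrix()
Q=(P-np.array([.5617,.2014,0]))@F   # fixture frame (x back, y left)
m=(abs(Q[...,0])<.09)&(abs(Q[...,1])<.09)
for lo,hi in((.008,.016),(.04,.05),(.0635,.0675),(.0685,.073)):
  k=m&(Q[...,2]>lo)&(Q[...,2]<hi);q=Q[k][:,:2].astype(np.float32);print(lo,len(q),cv2.minAreaRect(q) if len(q)>10 else '',np.percentile(q,[.5,99.5],axis=0).round(4).tolist())
E
```

```text
clock: 6.25
eef_pos: [0.5598, 0.1892, 0.1998]
tool_rot: [0.752, 0.659, 0.0, 0.0]
ft_force: [-0.2, -0.5, 0.1]
grip_width: -0.0001
grasp_force: 0.0
[0.55979354 0.18920064 0.19979947]
plate_mid [318. 199.] 0.94 [0.5582 0.2084 0.054 ]
plate_mid [221.  16.] 0.8 [0.5121 0.3376 0.054 ]
plate_top [322. 215.] 0.56 [0.5599 0.1977 0.062 ]
0.008 13268 ((-0.0014785230159759521, 0.001066051423549652), (0.151006281375885, 0.13543392717838287), 0.040198251605033875) [[-0.0755, -0.0659], [0.073, 0.0687]]
0.04 895 ((0.00823109969496727, 0.006161380559206009), (0.08860022574663162, 0.07552408427000046), 0.08830835670232773) [[-0.0359, -0.0314], [0.0491, 0.0439]]
0.0635 3719 ((0.008743278682231903, 0.006222397089004517), (0.09039486944675446, 0.07488951086997986), 0.015736287459731102) [[-0.0356, -0.0302], [0.0535, 0.0436]]
0.0685 5989 ((0.009073536843061447, 0.006078431382775307), (0.08317917585372925, 0.06693197786808014), 0.9992133975028992) [[-0.0321, -0.027], [0.0485, 0.0225]]
```

View pics/w2.png

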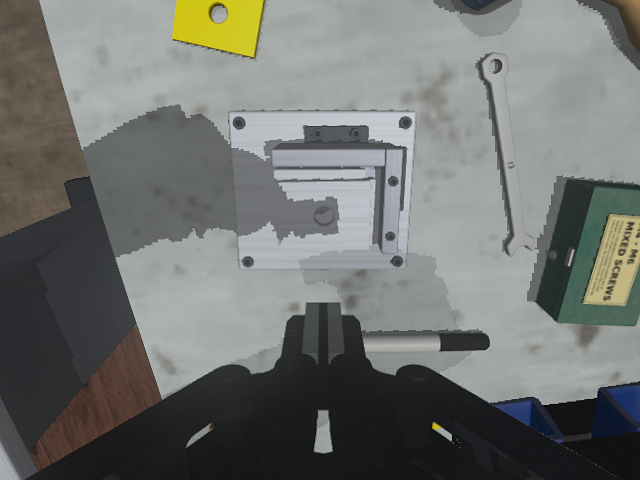

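```bash
cat >> h.py <<'E'
def fpos():
    ob=bot.get_obs();r=R.from_euler('z',-.1316)
    p=(np.array(ob['eef_pos'])-[.5617,.2014,0])@r.as_matrix();f=np.array(ob['ft_force'])@r.as_matrix()
    print('F mm',(p*1000).round(1),'f',f.round(1),'t',round(ob['clock'],2))
E
python3 -m creep '[[[6,-29,10],[0,0,0]],[[6,-29,10],[0,0,0]],[[0,0,45],[0,0,0]],[[0,0,45],[0,0,0]],[[0,0,30],[0,0,0]],[[0,0,10],[0,0,0]],[[0,0,0],[0,0,0]],[[0,0,0],[0,0,0]]]' 0 ; python3 -c 'from h import *;fpos()'
```

```text
clock: 7.6
eef_pos: [0.5057, 0.2092, 0.0516]
tool_rot: [0.752, 0.66, 0.002, 0.001]
ft_force: [0.3, -0.1, -0.5]
grip_width: 0.0003
grasp_force: 0.0
F mm [-56.5   0.4  51.6] f [ 0.4 -0.1 -0.5] t 7.6
```

```bash
python3 -m creep '[[[0,2,1],[0,0,0]],[[0,2,0],[0,0,0]],[[0,2,0],[0,0,0]],[[0,2,0],[0,0,0]],[[0,2,0],[0,0,0]],[[0,2,0],[0,0,0]],[[0,1.5,0],[0,0,0]],[[0,1.5,0],[0,0,0]]]' 0 >/dev/null; python3 -c 'from h import *;fpos()'
```

```text
F mm [-42.8  -0.2  48.9] f [-0.7  0.   0. ] t 8.6
```

```bash
python3 -m creep '[[[0,1,-1],[0,0,0]],[[0,1,0],[0,0,0]],[[0,1,0],[0,0,0]],[[0,1,0],[0,0,0]],[[0,1,0],[0,0,0]],[[0,0,0],[0,0,0]]]' 0 >/dev/null; python3 -c 'from h import *;fpos()'
python3 -m creep '[[[0,1,0],[0,0,0]],[[0,1,0],[0,0,0]],[[0,0,0],[0,0,0]]]' 0 >/dev/null; python3 -c 'from h import *;fpos()'
```

```text
F mm [-37.7  -0.2  50.1] f [-0.7  0.2 -0.8] t 9.35
F mm [-35.7  -0.2  50.1] f [-0.4  0.3  0. ] t 9.72
```

```bash
for i in 1 2 3; do python3 -c 'from h import *;fpos()'; done; python3 -m creep '[[[0,1,0],[0,0,0]],[[0,1,0],[0,0,0]],[[0,0,0],[0,0,0]]]' 0 >/dev/null; python3 -c 'from h import *;fpos()';python3 -m creep '[[[0,1,0],[0,0,0]],[[0,1,0],[0,0,0]],[[0,0,0],[0,0,0]]]' 0 >/dev/null; python3 -c 'from h import *;fpos()'
```

```text
F mm [-35.7  -0.2  50.1] f [-0.4  0.3  0. ] t 9.72
F mm [-35.7  -0.2  50.1] f [-0.4  0.3  0. ] t 9.72
F mm [-35.7  -0.2  50.1] f [-0.4  0.3  0. ] t 9.72
F mm [-35.1  -0.3  49.8] f [-6.1  0.5  2. ] t 10.1
F mm [-35.1  -0.3  49.5] f [-9.   1.   4.1] t 10.47
```

```bash
python3 - <<'E'
from h import *
ob=bot.get_obs();w=vision.camera('wrist');cv2.imwrite('pics/w3.png',w['image'][150:450,120:520])
E
```

```text
(no output)
```

View pics/w3.png

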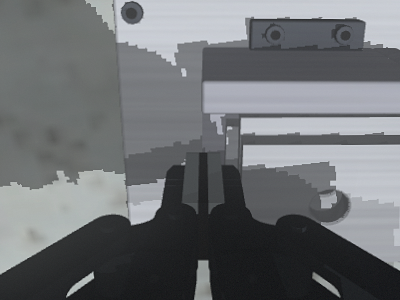

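```bash
python3 -m creep '[[[0,-6,0],[0,0,0]],[[0,-30,-40],[0,0,0]],[[-20,10,-60],[0,0,0]],[[-10,20,-50],[0,0,0]],[[0,10,0],[0,0,0]],[[0,0,0],[0,0,0]],[[0,0,0],[0,0,0]]]' 0 >/dev/null
cat >> h.py <<'E'
def seepack(name):
    ob=bot.get_obs();w=vision.camera('wrist');cv2.imwrite(name,w['image'])
    P=cloud(w,ob);Q=(P-np.array([.5617,.2014,0]))@R.from_euler('z',-.1316).as_matrix()
    # rectified top view of z=70mm plane, 5 px/mm, x up, y left
    return ob,w,Q
E
python3 - <<'E'
from h import *
fpos();ob,w,Q=seepack('pics/w4.png')
for lo,hi in((.0525,.0555),(.0605,.0635),(.064,.0673),(.0685,.0715)):
  for nm,k in(('all',(Q[...,2]>lo)&(Q[...,2]<hi)&(abs(Q[...,0])<.06)&(abs(Q[...,1])<.06)),):
    q=Q[k];print(lo,len(q),np.percentile(q,[.5,99.5],axis=0).round(4).tolist())
im=cv2.resize(w['image'][90:330,220:470],None,fx=2.4,fy=2.4);cv2.imwrite('pics/w4c.png',im)
E
```

```text
F mm [-29.4 -30.1 196.7] f [ 0.2 -0.2  0.2] t 11.4
0.0525 465 [[-0.0279, -0.027, 0.0527], [0.0335, 0.0296, 0.0555]]
0.0605 1127 [[-0.0225, -0.0137, 0.0606], [0.0444, 0.0441, 0.0635]]
0.064 3432 [[-0.0355, -0.0304, 0.0641], [0.0538, 0.0436, 0.0673]]
0.0685 6063 [[-0.022, -0.0267, 0.0687], [0.0488, 0.0226, 0.0715]]
```

View pics/w4c.png

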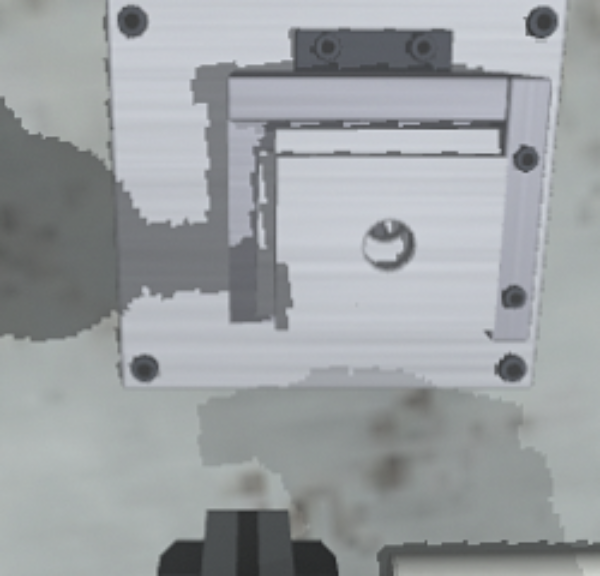

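```bash
python3 -m creep '[[[-10,20,40],[0,0,0]],[[-12,20,40],[0,0,0]],[[0,0,40],[0,0,0]],[[0,0,27],[0,0,0]],[[0,0,0],[0,0,0]],[[2,0,0],[0,0,0]],[[2,0,0],[0,0,0]],[[2,0,0],[0,0,0]],[[1,0,0],[0,0,0]],[[1,0,0],[0,0,0]],[[0,0,0],[0,0,0]]]' 0 >/dev/null; python3 -c 'from h import *;fpos()'
```

```text
F mm [ 12.  -43.6  51.7] f [0.2 0.1 0.4] t 12.82
```

```bash
python3 -m creep '[[[1.5,-1,1],[0,0,0]],[[1.5,-1,0],[0,0,0]],[[1.5,0,0],[0,0,0]],[[1.5,0,0],[0,0,0]],[[1,0,0],[0,0,0]],[[1,0,0],[0,0,0]],[[1,0,0],[0,0,0]]]' 0 >/dev/null; python3 -c 'from h import *;fpos()'
python3 -m creep '[[[1,0,0],[0,0,0]],[[1,0,0],[0,0,0]],[[0,0,0],[0,0,0]]]' 0 >/dev/null; python3 -c 'from h import *;fpos()'
python3 -m creep '[[[1,0,0],[0,0,0]],[[1,0,0],[0,0,0]],[[0,0,0],[0,0,0]]]' 0 >/dev/null; python3 -c 'from h import *;fpos()'
```

```text
F mm [ 10.  -34.8  50.6] f [ 1.3 -1.8 -1.4] t 13.7
F mm [ 10.  -32.5  50.7] f [-0.2 -1.2 -0.4] t 14.07
F mm [ 10.  -30.5  50.7] f [-0.  -0.6  0.1] t 14.45
```

```bash

python3 -m creep '[[[1,0,0],[0,0,0]],[[1,0,0],[0,0,0]],[[0,0,0],[0,0,0]]]' 0 >/dev/null; python3 -c 'from h import *;fpos()'
python3 -m creep '[[[1,0,0],[0,0,0]],[[1,0,0],[0,0,0]],[[0,0,0],[0,0,0]]]' 0 >/dev/null; python3 -c 'from h import *;fpos()'
```

```text
F mm [ 10.  -29.5  50.7] f [ 0.6 -4.4  0.5] t 14.82
F mm [ 10.  -29.6  50.7] f [  0.1 -10.9   3.3] t 15.2
```

```bash

python3 -m creep '[[[-12,0,0],[0,0,0]],[[-14,-10,0],[0,0,0]],[[0,-30,0],[0,0,0]],[[10,-20,0],[0,0,0]],[[30,0,0],[0,0,0]],[[25,0,0],[0,0,0]],[[0,4,0],[0,0,0]],[[0,4,0],[0,0,0]],[[0,3,0],[0,0,0]],[[0,2,0],[0,0,0]],[[0,1,0],[0,0,0]],[[0,0,0],[0,0,0]]]' 0 >/dev/null; python3 -c 'from h import *;fpos()'
```

```text
F mm [-36.   12.1  50.6] f [-0.7  0.4  0.5] t 16.7
```

```bash

python3 -m creep '[[[-5,-1,0],[0,0,0]],[[0,1,0],[0,0,0]],[[0,1,0],[0,0,0]],[[0,1,0],[0,0,0]],[[0,1,0],[0,0,0]],[[0,1,0],[0,0,0]],[[0,0,0],[0,0,0]]]' 0 >/dev/null; python3 -c 'from h import *;fpos()'
python3 -m creep '[[[0,0.5,0],[0,0,0]],[[0,0,0],[0,0,0]]]' 0 >/dev/null; python3 -c 'from h import *;fpos()'
```

```text
F mm [-35.1   7.2  50.4] f [-8.4 -0.1  4.8] t 17.57
F mm [-35.1   7.2  50.3] f [-9.7  0.9  6.9] t 17.82
```

```bash
python3 -m creep '[[[0,-6,0],[0,0,0]],[[0,-20,-40],[0,0,0]],[[-10,30,-50],[0,0,0]],[[-10,35,-50],[0,0,0]],[[0,0,0],[0,0,0]],[[0,0,0],[0,0,0]]]' 0 >/dev/null
python3 - <<'E'
from h import *
fpos();ob,w,Q=seepack('pics/w5.png')
for lo,hi in((.064,.0673),(.0685,.0715)):
    k=(Q[...,2]>lo)&(Q[...,2]<hi)&(abs(Q[...,0])<.06)&(abs(Q[...,1])<.06)
    q=Q[k];print(lo,len(q),np.percentile(q,[.5,99.5],axis=0).round(4).tolist())
# hole in top plate
T=pose(w,ob);c=np.array([.0098,.0068,.07]);
F=R.from_euler('z',-.1316).as_matrix()
g=w['image']
# rectify plane z=70mm: 8px/mm, 60x60mm around bore guess
H,W=640,640;v,u=np.mgrid[:H,:W];X=c[0]+(320-v)/8e3*.9;Y=c[1]+(320-u)/8e3*.9
Pw=np.stack([X,Y,np.full_like(X,.07)],-1)@F.T+np.array([.5617,.2014,0])
Pc=(Pw-T[:3,3])@T[:3,:3];s=Pc[...,:2]/Pc[...,2:];r2=(s**2).sum(-1,keepdims=True);s=s*(1+w['k1']*r2);K=np.array(w['K'])
m=(s*[K[0,0],K[1,1]]+[K[0,2],K[1,2]]).astype(np.float32)
im=cv2.remap(g,m[...,0],m[...,1],cv2.INTER_LINEAR)
cv2.drawMarker(im,(320,320),(0,0,255),0,20);cv2.circle(im,(320,320),int(7*8/.9),(0,0,255),1)
cv2.imwrite('pics/w5r.png',im[:600])
E
```

```text
F mm [  7.2 -12.9 190.1] f [-0.6 -0.5 -0.6] t 18.57
0.064 3443 [[-0.035, -0.03, 0.0643], [0.0537, 0.0438, 0.0673]]
0.0685 6231 [[-0.0221, -0.0177, 0.0687], [0.0487, 0.0316, 0.0715]]
```

View pics/w5r.png

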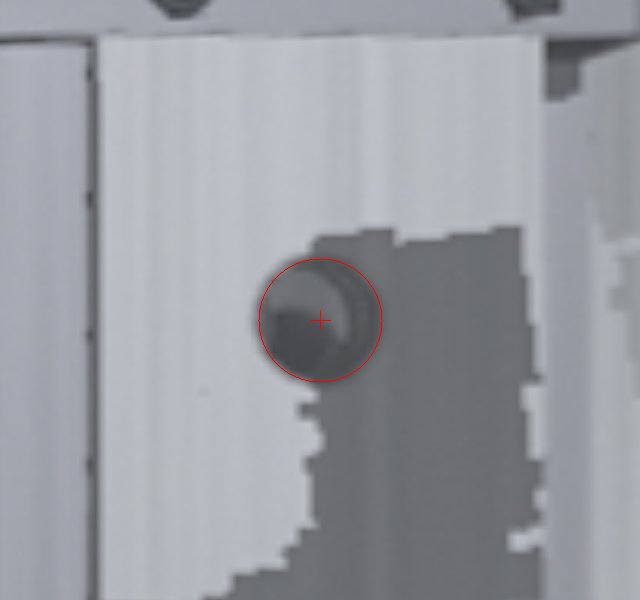

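```bash
python3 -m creep '[[[-40,-14,-10],[0,0,0]],[[-55,-19,0],[0,0,0]],[[-55,-19,0],[0,0,0]],[[-45,-16,0],[0,0,0]],[[-15,-5,0],[0,0,0]],[[0,0,0],[0,0,0]],[[0,0,0],[0,0,0]]]' 50
python3 - <<'E'
from h import *
ob=bot.get_obs();w=vision.camera('wrist');cv2.imwrite('pics/w6.png',w['image'])
for n,z in(('pin',.06),('pin_block',0)):
    for d in vision.place_of(w,n)[:1]: print(n,d['position'],atz(w,d['position'],z,ob).round(4))
Q=cloud(w,ob);k=(Q[...,2]>.085)&(Q[...,2]<.091)&(abs(Q[...,0]-.466)<.04)&(abs(Q[...,1]+.015)<.04);q=Q[k]
mn,mx=np.percentile(q,[1,99],axis=0);print(len(q),mn,mx,(mn+mx)/2,cv2.minEnclosingCircle(q[:,:2].astype(np.float32)))
k=(Q[...,2]>.057)&(Q[...,2]<.063)&(abs(Q[...,0]-.466)<.07)&(abs(Q[...,1]+.015)<.07);print('block',cv2.minAreaRect(Q[k][:,:2].astype(np.float32)))
(mx_,my_),_=cv2.minEnclosingCircle(q[:,:2].astype(np.float32));go(mx_,my_,.066)
E
```

```text
clock: 19.5
eef_pos: [0.468, -0.0098, 0.2001]
tool_rot: [0.751, 0.66, 0.001, 0.0]
ft_force: [0.4, 0.1, -0.3]
grip_width: 0.0501
grasp_force: 0.0
pin [325.3, 236.8] [ 0.4683 -0.0185  0.06  ]
pin_block [325.7, 218.0] [ 0.4688 -0.0204  0.    ]
903 [ 0.4573579  -0.02950398  0.08539182] [ 0.47934059 -0.0075996   0.08968631] [ 0.46834924 -0.01855179  0.08753907] ((0.468397319316864, -0.01882592961192131), 0.012247088365256786)
block ((0.468279629945755, -0.018883179873228073), (0.07013553380966187, 0.07056838274002075), 1.9980651140213013)
pos [ 0.4681 -0.0098  0.2002] shift [ -9.    1.3 134.2] turn [ 0.001 -0.     0.004]
```

View pics/w6.png

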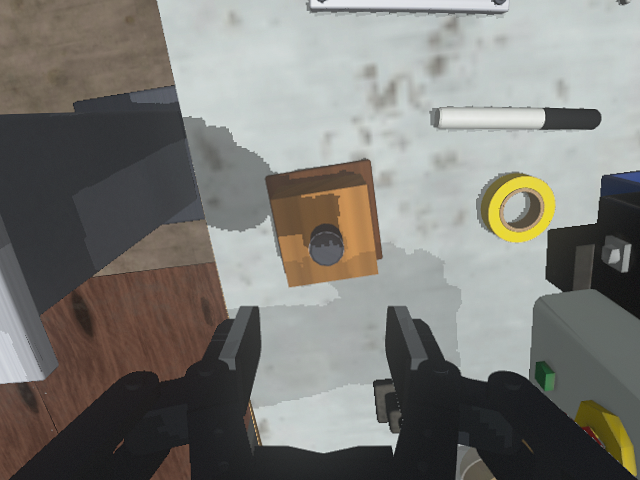

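```bash
python3 -m creep '[[[-9,1.5,30],[0,0,0.004]],[[0,0,45],[0,0,0]],[[0,0,40],[0,0,0]],[[0,0,19],[0,0,0]],[[0,0,0],[0,0,0]]]' 50
python3 -c 'from h import *;go(.4684,-.0187,.066)'
python3 -m creep '[[[0,0,0],[0,0,0]],[[0,0,0],[0,0,0]],[[0,0,0],[0,0,0]],[[0,0,0],[0,0,0]],[[0,0,0],[0,0,0]],[[0,0,0],[0,0,0]]]' 0
python3 -c 'from h import *;go(.4684,-.0187,.066)'
```

```text
clock: 20.27
eef_pos: [0.4669, -0.0192, 0.0649]
tool_rot: [0.752, 0.659, -0.001, -0.001]
ft_force: [-0.2, -0.0, 0.8]
grip_width: 0.0502
grasp_force: 0.0
pos [ 0.4669 -0.0192  0.0649] shift [ 0.7  1.5 -1.1] turn [-0.003 -0.    -0.001]
clock: 21.02
eef_pos: [0.4695, -0.0198, 0.0679]
tool_rot: [0.753, 0.658, 0.002, 0.001]
ft_force: [0.5, 1.7, 6.3]
grip_width: 0.0217
grasp_force: 59.2
pos [ 0.4695 -0.0198  0.0679] shift [ 1.  -1.2  1.9] turn [ 0.005 -0.001 -0.002]
```

```bash
python3 -m creep '[[[0,0,-10],[0,0,0]],[[0,0,-30],[0,0,0]],[[0,0,-50],[0,0,0]],[[0,0,-50],[0,0,0]],[[20,0,-20],[0,0,0]],[[60,20,0],[0,0,0]],[[60,20,0],[0,0,0]],[[0,0,0],[0,0,0]],[[0,0,0],[0,0,0]]]' 0
python3 - <<'E'
from h import *
fpos();s=vision.camera('side');cv2.imwrite('pics/s7.png',s['image'])
ob=bot.get_obs();w=vision.camera('wrist');cv2.imwrite('pics/w7.png',w['image'])
t=vision.camera('top')
o=np.zeros((480,760,3),np.uint8)
# crop side around projected tcp
T=pose(s);p=T[:3,:3].T@(np.array(ob['eef_pos'])-T[:3,3]);K=np.array(s['K']);u=(K@(p/p[2]))[:2].astype(int);print(u)
x0=max(0,u[0]-60);y0=max(0,u[1]-60)
o[:,:360]=cv2.resize(s['image'][y0:y0+120,x0:x0+90],(360,480));o[:300,360:]=w['image'][180:,120:520]
cv2.imwrite('pics/m7.png',o)
E
```

```text
clock: 22.15
eef_pos: [0.5248, 0.1118, 0.2261]
tool_rot: [0.753, 0.658, -0.0, 0.0]
ft_force: [0.0, 0.2, -1.3]
grip_width: 0.0217
grasp_force: 59.8
F mm [-24.8 -93.6 226.1] f [ 0.   0.2 -1.3] t 22.15
[305 181]
```

View pics/m7.png

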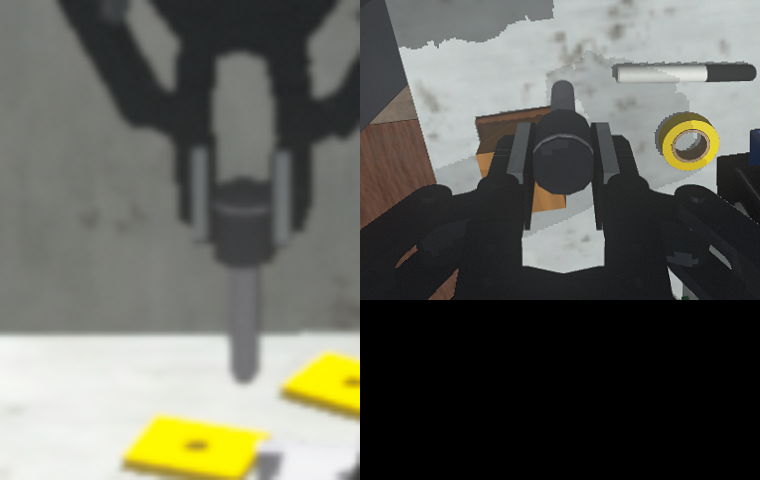

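```bash
python3 - <<'E'
from h import *
ob=bot.get_obs();w=vision.camera('wrist');Q=cloud(w,ob)
r=R.from_quat(ob['tool_rot']).as_matrix();t=((Q-np.array(ob['eef_pos']))@r)*1000
box=(abs(t[...,0])<25)&(abs(t[...,1])<14)&(t[...,2]<80)&(t[...,2]>-60)
for lo in range(-28,60,4):
    k=box&(t[...,2]>=lo)&(t[...,2]<lo+4);q=t[k]
    if len(q)>8: print(lo,len(q),'x',np.percentile(q[:,0],[2,98]).round(1),'y',np.percentile(q[:,1],[2,98]).round(1))
E
```

```text
-28 232 x [-8.3 11.9] y [-13.7  13.7]
-24 2058 x [-8.8 11.5] y [-11.7  11.7]
-20 1395 x [-9.9 12.3] y [-12.1  12.1]
-16 373 x [-8.9 12.4] y [-13.4  13.6]
-12 391 x [ 5.3 12.3] y [-13.5  13.3]
-8 357 x [ 5.5 12.2] y [-13.2  13.3]
-4 269 x [ 5.1 12.3] y [-11.6  10.2]
0 232 x [ 4.9 12.5] y [-11.  10.]
4 139 x [ 4.6 12.4] y [-11.3   9.9]
16 15 x [5.9 6.9] y [-2.1  1.5]
20 72 x [3.6 6.8] y [-5.8  3.6]
24 92 x [2.4 6.7] y [-6.5  4.6]
28 72 x [2.2 6.6] y [-6.6  4.7]
32 84 x [2.  6.7] y [-6.5  4.8]
36 77 x [1.5 6.8] y [-6.3  4.7]
40 68 x [2.5 6.7] y [-6.5  4.5]
44 67 x [2.8 6.7] y [-6.4  4.5]
48 62 x [2.1 6.7] y [-6.6  4.7]
52 35 x [1.8 6.6] y [-6.8  4.4]
```

```bash
python3 -m creep '[[[30,11,5],[0,0,0]],[[40,14,20],[0,0,0]],[[30,10.4,30],[0,0,0]],[[0,0,19],[0,0,0]],[[0,0,0],[0,0,0]],[[0,0,0],[0,0,0]],[[0,0,0],[0,0,0]]]' 0 >/dev/null
python3 - <<'E'
from h import *
fpos();go(.5617+.0106*.9914+.0063*.1312,.2014-.0106*.1312+.0063*.9914,.15)
ob,w,Q=seepack('pics/w8.png');cv2.imwrite('pics/w8c.png',cv2.resize(w['image'][80:380,200:440],None,fx=2,fy=2))
E
```

```text
F mm [ 12.6   6.3 154.5] f [-0.  -0.1 -1.4] t 23.23
pos [0.575  0.206  0.1545] shift [-0.  -2.   4.5] turn [ 0.004 -0.002 -0.003]
```

View pics/w8c.png

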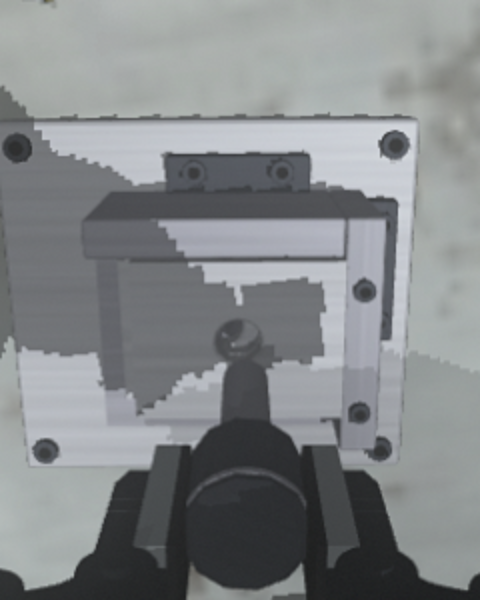

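```bash
python3 -m creep '[[[0,-2,5],[0.004,-0.002,-0.003]],[[0,0,8],[0,0,0]],[[0,0,7],[0,0,0]],[[0,0,0],[0,0,0]]]' 0 >/dev/null; python3 -c 'from h import *;fpos()'
python3 -m creep '[[[0,0,3],[0,0,0]],[[0,0,3],[0,0,0]],[[0,0,2],[0,0,0]],[[0,0,0],[0,0,0]]]' 0 >/dev/null; python3 -c 'from h import *;fpos()'
```

```text
F mm [  8.9   6.2 131.4] f [-0.2 -0.5 -1.2] t 23.77
F mm [  9.6   6.6 124.5] f [-0.1 -1.2 -1.4] t 24.27
```

```bash
python3 -m creep '[[[0,0.5,3],[0,0,0]],[[0,0,3],[0,0,0]],[[0,0,2],[0,0,0]],[[0,0,0],[0,0,0]]]' 0 >/dev/null; python3 -c 'from h import *;fpos()'
python3 -m creep '[[[0,0,3],[0,0,0]],[[0,0,3],[0,0,0]],[[0,0,2],[0,0,0]],[[0,0,0],[0,0,0]]]' 0 >/dev/null; python3 -c 'from h import *;fpos()'
```

```text
F mm [  9.9   6.5 116.4] f [ 1.3  0.1 -0.5] t 24.77
F mm [ 10.9   7.4 112.4] f [-4.3 -0.7 14.4] t 25.27
```

```bash
python3 -m creep '[[[0,0,-4],[0,0,0]],[[0,0,0],[0,0,0]],[[0,0,0],[0,0,0]]]' 0 >/dev/null; python3 -c 'from h import *;fpos();go(.57,.2,.1)'
python3 -m creep '[[[0,0,-3],[0,0,0]],[[0,0,0],[0,0,0]],[[0,0,0],[0,0,0]]]' 0 >/dev/null; python3 -c 'from h import *;fpos();go(.57,.2,.1)'
```

```text
F mm [ 10.5   6.8 113.1] f [0.1 0.1 3.1] t 25.65
pos [0.573  0.2067 0.1131] shift [-7.1 -2.1 13.1] turn [-0.002  0.001  0.001]
F mm [  9.8   6.4 115. ] f [ 0.8  0.4 -1.1] t 26.02
pos [0.5722 0.2064 0.115 ] shift [-6.6 -1.3 15.1] turn [-0.004  0.002  0.001]
```

```bash
python3 -m creep '[[[0,0,-10],[0,0,0]],[[0,0,-25],[0,0,0]],[[0,-20,-30],[0,0,0]],[[0,-30,-10],[0,0,0]],[[0,0,0],[0,0,0]],[[0,0,0],[0,0,0]]]' 0 >/dev/null
python3 - <<'E'
from h import *
fpos();ob,w,Q=seepack('pics/w9.png')
Q=Q*1000
# front strip: height profile along x at y around several
for y0 in(-12,0,12,22):
  k=(abs(Q[...,1]-y0)<3)&(Q[...,0]>-45)&(Q[...,0]<-14)&(Q[...,2]>5)&(Q[...,2]<80);q=Q[k]
  print('y',y0,[(x,round(float(np.median(q[abs(q[:,0]-x)<.6][:,2])),1)) for x in range(-40,-15,1) if (abs(q[:,0]-x)<.6).sum()>2])
for x0 in(-10,10,28):
  k=(abs(Q[...,0]-x0)<3)&(Q[...,1]>-40)&(Q[...,1]<-10)&(Q[...,2]>5)&(Q[...,2]<80);q=Q[k]
  print('x',x0,[(y,round(float(np.median(q[abs(q[:,1]-y)<.6][:,2])),1)) for y in range(-36,-12,1) if (abs(q[:,1]-y)<.6).sum()>2])
cv2.imwrite('pics/w9c.png',cv2.resize(w['image'][40:280,250:490],None,fx=2.5,fy=2.5))
E
```

```text
F mm [-39.3   6.8 191.2] f [ 0.7 -0.2 -0.8] t 26.77
y -12 [(-40, 11.6), (-39, 12.3), (-38, 12.1), (-37, 12.2), (-36, 46.3), (-35, 46.3), (-34, 46.5), (-33, 45.7), (-32, 46.0), (-31, 46.3), (-30, 46.3), (-29, 46.5), (-28, 46.5), (-27, 54.3), (-26, 54.2), (-25, 54.5), (-24, 54.5), (-23, 64.3), (-22, 70.2), (-21, 70.0), (-20, 70.5), (-19, 70.6), (-18, 70.3), (-17, 70.7), (-16, 70.8)]
y 0 [(-40, 12.3), (-39, 12.3), (-38, 12.3), (-37, 12.3), (-36, 46.5), (-35, 46.4), (-34, 46.6), (-33, 46.5), (-32, 46.3), (-31, 46.5), (-30, 46.0), (-29, 46.1), (-28, 53.2), (-27, 54.2), (-26, 54.3), (-25, 54.2), (-24, 54.0), (-23, 69.5), (-22, 70.4), (-21, 70.3), (-20, 70.3), (-19, 70.1), (-18, 70.5), (-17, 70.0), (-16, 69.8)]
y 12 [(-40, 12.2), (-39, 12.1), (-38, 12.1), (-37, 12.2), (-36, 45.9), (-35, 46.3), (-34, 46.6), (-33, 46.2), (-32, 46.6), (-31, 46.4), (-30, 46.5), (-29, 45.8), (-28, 50.1), (-27, 54.6), (-26, 54.4), (-25, 54.3), (-24, 55.0), (-23, 68.4), (-22, 70.4), (-21, 70.3), (-20, 70.7), (-19, 70.2), (-18, 69.9), (-17, 70.2), (-16, 70.3)]
y 22 [(-40, 12.5), (-39, 12.8), (-38, 13.0), (-37, 11.9), (-36, 45.9), (-35, 45.9), (-34, 46.2), (-33, 46.1), (-32, 46.8), (-31, 46.3), (-30, 46.3), (-29, 46.3), (-28, 50.5), (-27, 54.9), (-26, 54.1), (-25, 54.2), (-24, 54.4), (-23, 66.2), (-22, 70.4), (-21, 70.5), (-20, 70.7), (-19, 70.2), (-18, 70.3), (-17, 70.0), (-16, 70.4)]
x -10 [(-32, 45.9), (-31, 46.1), (-30, 46.1), (-29, 46.2), (-28, 46.8), (-18, 70.4), (-17, 70.9), (-16, 70.4), (-15, 70.1), (-14, 70.9), (-13, 70.4)]
x 10 [(-32, 46.2), (-31, 46.2), (-30, 46.1), (-29, 45.9), (-28, 46.1), (-18, 70.1), (-17, 69.5), (-16, 70.4), (-15, 70.2), (-14, 70.5), (-13, 70.4)]
x 28 [(-32, 46.3), (-31, 46.6), (-30, 46.2), (-29, 46.4), (-28, 46.3), (-18, 70.5), (-17, 70.5), (-16, 70.2), (-15, 70.3), (-14, 70.5), (-13, 70.5)]
```

View pics/w9c.png

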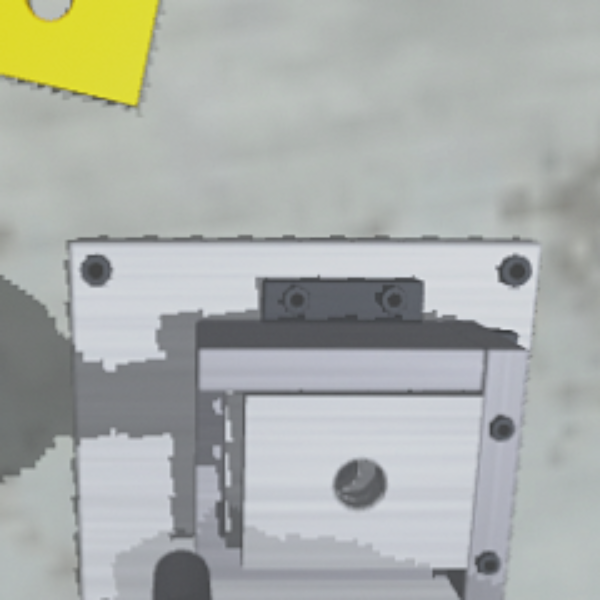

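```bash
python3 -m creep '[[[0,-5,30],[0,0,0]],[[0,0,35],[0,0,0]],[[0,0,15],[0,0,0]],[[0,0,3],[0,0,0]],[[0,0,0],[0,0,0]],[[0,0,0],[0,0,0]]]' 0 >/dev/null; python3 -c 'from h import *;fpos()'
```

```text
F mm [-43.9   7.  109.2] f [-0.2  1.  -1.3] t 27.57
```

```bash
python3 -m creep '[[[0,2,1.5],[0,0,0]],[[0,2,0],[0,0,0]],[[0,2,0],[0,0,0]],[[0,2,0],[0,0,0]],[[0,1.5,0],[0,0,0]],[[0,0,0],[0,0,0]]]' 0 >/dev/null; python3 -c 'from h import *;fpos()'
python3 -m creep '[[[0,1.5,0],[0,0,0]],[[0,1.5,0],[0,0,0]],[[0,1,0],[0,0,0]],[[0,0,0],[0,0,0]]]' 0 >/dev/null; python3 -c 'from h import *;fpos()'
```

```text
F mm [-35.3   6.5 106.2] f [-0.  -0.9 -1.1] t 28.32
F mm [-31.6   6.5 106.2] f [-1.2 -0.1 -0.6] t 28.82
```

```bash
python3 -m creep '[[[0,1,-0.3],[0,0,0]],[[0,1,0],[0,0,0]],[[0,1,0],[0,0,0]],[[0,0,0],[0,0,0]]]' 0 >/dev/null; python3 -c 'from h import *;fpos()'
python3 -m creep '[[[0,1,0],[0,0,0]],[[0,0.5,0],[0,0,0]],[[0,0,0],[0,0,0]]]' 0 >/dev/null; python3 -c 'from h import *;fpos()'
```

```text
F mm [-28.3   6.5 106.5] f [ 0.3  0.1 -1.6] t 29.32
F mm [-27.    6.5 106.6] f [-1.8  0.4 -1.1] t 29.7
```

```bash
python3 -m creep '[[[0,1,0],[0,0,0]],[[0,0.5,0],[0,0,0]],[[0,0,0],[0,0,0]]]' 0 >/dev/null; python3 -c 'from h import *;fpos()'
python3 -m creep '[[[0,1,0],[0,0,0]],[[0,0,0],[0,0,0]]]' 0 >/dev/null; python3 -c 'from h import *;fpos()'
```

```text
F mm [-26.6   6.5 106.4] f [-5.5 -0.2  1.2] t 30.07
F mm [-26.3   6.5 106.3] f [-7.   0.6  0.7] t 30.32
```

```bash
python3 -m creep '[[[0,-6,0],[0,0,0]],[[0,-10,-20],[0,0,0]],[[-20,0,-40],[0,0,0]],[[-40,20,-20],[0,0,0]],[[-40,30,0],[0,0,0]],[[-10,4,0],[0,0,0]],[[0,0,0],[0,0,0]],[[0,0,0],[0,0,0]]]' 0 >/dev/null
python3 - <<'E'
from h import *
fpos();ob,w,Q=seepack('pics/w10.png')
Q=Q*1000
for y0 in(-12,5,20):
  k=(abs(Q[...,1]-y0)<3)&(Q[...,0]>-45)&(Q[...,0]<-14)&(Q[...,2]>5)&(Q[...,2]<80);q=Q[k]
  print('y',y0,[(x,round(float(np.median(q[abs(q[:,0]-x)<.6][:,2])),1)) for x in range(-30,-18,1) if (abs(q[:,0]-x)<.6).sum()>2])
for x0 in(-10,10,28):
  k=(abs(Q[...,0]-x0)<3)&(Q[...,1]>-40)&(Q[...,1]<-10)&(Q[...,2]>5)&(Q[...,2]<80);q=Q[k]
  print('x',x0,[(y,round(float(np.median(q[abs(q[:,1]-y)<.6][:,2])),1)) for y in range(-33,-12,1) if (abs(q[:,1]-y)<.6).sum()>2])
cv2.imwrite('pics/w10c.png',cv2.resize(w['image'][0:200,220:470],None,fx=3,fy=3))
E
```

```text
F mm [  13.2 -102.4  187. ] f [-0.2  0.3 -1.2] t 31.32
y -12 [(-30, 46.8), (-29, 46.6), (-28, 47.2), (-27, 46.6), (-26, 46.9), (-25, 46.5), (-22, 70.4), (-21, 70.6), (-20, 70.4), (-19, 70.9)]
y 5 [(-30, 47.1), (-29, 46.5), (-28, 47.0), (-27, 46.5), (-26, 46.6), (-25, 45.6), (-22, 70.1), (-21, 70.4), (-20, 70.6), (-19, 70.7)]
y 20 [(-30, 46.5), (-29, 46.4), (-28, 46.4), (-27, 46.8), (-26, 46.3), (-22, 70.4), (-21, 70.7), (-20, 70.7), (-19, 70.8)]
x -10 [(-32, 46.6), (-31, 46.7), (-30, 46.5), (-29, 46.8), (-28, 47.0), (-27, 46.7), (-26, 46.6), (-25, 46.3), (-24, 46.9), (-23, 46.5), (-22, 47.0), (-21, 46.1), (-20, 46.5), (-19, 46.8), (-18, 70.5), (-17, 70.6), (-16, 70.7), (-15, 70.4), (-14, 71.0), (-13, 70.8)]
x 10 [(-32, 46.7), (-31, 46.7), (-30, 46.7), (-29, 46.5), (-28, 46.3), (-27, 46.7), (-26, 46.6), (-25, 47.0), (-24, 46.9), (-23, 46.5), (-22, 46.5), (-21, 46.0), (-20, 46.7), (-19, 46.4), (-18, 70.6), (-17, 70.4), (-16, 70.4), (-15, 70.4), (-14, 70.8), (-13, 70.9)]
x 28 [(-32, 46.5), (-31, 46.4), (-30, 46.4), (-29, 46.4), (-28, 46.4), (-27, 46.3), (-26, 46.5), (-25, 46.4), (-24, 46.5), (-23, 46.1), (-22, 46.9), (-21, 46.5), (-20, 46.2), (-19, 46.6), (-18, 70.7), (-17, 70.4), (-16, 70.1), (-15, 70.4), (-14, 70.4), (-13, 70.5)]
```

View pics/w10c.png

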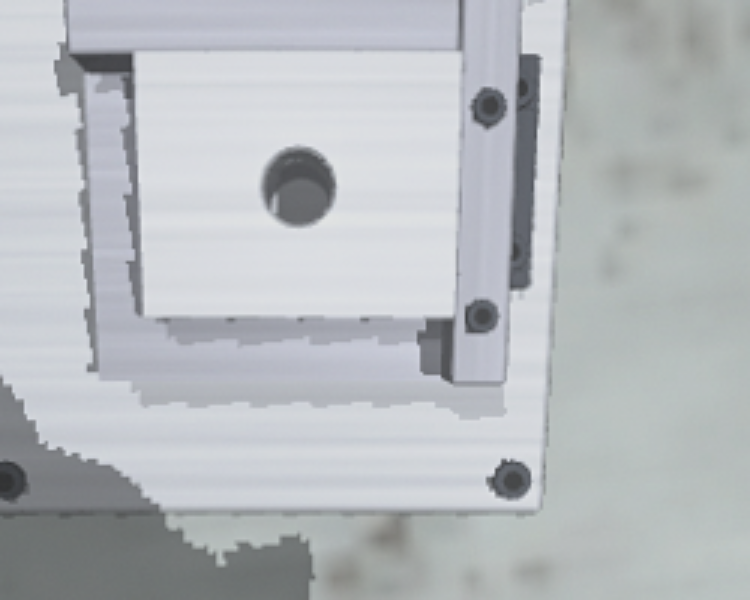

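```bash
python3 -m creep '[[[40,-1,0],[0,0,0]],[[45,-1.5,10],[0,0,0]],[[23,-1,20],[0,0,0]],[[0,0,14],[0,0,0]],[[0,0,0],[0,0,0]],[[0,0,0],[0,0,0]]]' 0 >/dev/null
python3 - <<'E'
from h import *
fpos();ob=bot.get_obs();w=vision.camera('wrist');Q=cloud(w,ob)
r=R.from_quat(ob['tool_rot']).as_matrix();t=((Q-np.array(ob['eef_pos']))@r)*1000
box=(abs(t[...,0])<12)&(abs(t[...,1])<12)
for lo in range(4,60,6):
    k=box&(t[...,2]>=lo)&(t[...,2]<lo+6);q=t[k]
    if len(q)>8: print(lo,len(q),'x',np.percentile(q[:,0],[2,98]).round(1),'y',np.percentile(q[:,1],[2,98]).round(1))
go(.5617+.0104*.9914+.0064*.1312,.2014-.0104*.1312+.0064*.9914,.135)
E
```

```text
F mm [ 10.4   3.6 142.7] f [ 0.3 -0.3 -1.6] t 32.12
4 127 x [ 4.7 11.9] y [-11.4   9.9]
16 47 x [4.7 6.7] y [-5.   3.2]
22 131 x [2.4 6.6] y [-6.5  4.6]
28 122 x [2.  6.7] y [-6.6  4.7]
34 114 x [1.6 6.9] y [-6.7  4.4]
40 98 x [2.6 6.6] y [-6.5  4.5]
46 105 x [2.1 6.6] y [-6.7  4.7]
52 30 x [1.9 6.6] y [-6.5  4.5]
pos [0.5728 0.2037 0.1432] shift [ 2.6 -0.3  8.2] turn [-0.002  0.001 -0.001]
```

```bash
python3 -m creep '[[[2.6,0,4],[0,0,0]],[[0,0,5],[0,0,0]],[[0,0,5],[0,0,0]],[[0,0,4],[0,0,0]],[[0,0,0],[0,0,0]]]' 0 >/dev/null; python3 -c 'from h import *;fpos()'
python3 -m creep '[[[0,0,3],[0,0,0]],[[0,0,3],[0,0,0]],[[0,0,3],[0,0,0]],[[0,0,0],[0,0,0]]]' 0 >/dev/null; python3 -c 'from h import *;fpos()'
```

```text
F mm [  9.8   7.  123.9] f [-0.1  0.4 -1.7] t 32.8
F mm [ 10.    7.  115.1] f [-1.   0.2 -1.4] t 33.3
```

```bash
python3 -m creep '[[[0,0,3],[0,0,0]],[[0,0,3],[0,0,0]],[[0,0,0],[0,0,0]]]' 0 >/dev/null; python3 -c 'from h import *;fpos()'
python3 -m creep '[[[0,0,3],[0,0,0]],[[0,0,3],[0,0,0]],[[0,0,0],[0,0,0]]]' 0 >/dev/null; python3 -c 'from h import *;fpos()'
```

```text
F mm [  9.9   7.  109.1] f [-0.1 -0.4 -0.8] t 33.67
F mm [  9.9   7.  103.1] f [-0.  -0.1 -1.8] t 34.05
```

Past the low plate with no force; on down to the head.

```bash
python3 -m creep '[[[0,0,3],[0,0,0]],[[0,0,3],[0,0,0]],[[0,0,3],[0,0,0]],[[0,0,0],[0,0,0]]]' 0 >/dev/null; python3 -c 'from h import *;fpos()'
python3 -m creep '[[[0,0,3],[0,0,0]],[[0,0,3],[0,0,0]],[[0,0,3],[0,0,0]],[[0,0,0],[0,0,0]]]' 0 >/dev/null; python3 -c 'from h import *;fpos()'
python3 -m creep '[[[0,0,3],[0,0,0]],[[0,0,1],[0,0,0]],[[0,0,0],[0,0,0]]]' 0 >/dev/null; python3 -c 'from h import *;fpos()'
```

```text
F mm [ 9.8  7.  94.1] f [-0.4 -0.1 -1.5] t 34.55
F mm [ 9.8  6.9 85.1] f [ 0.4 -1.1 -0.7] t 35.05
F mm [10.   7.1 81.4] f [ 1.   0.5 -0.5] t 35.42
```

```bash
python3 -m creep '[[[0,0,1],[0,0,0]],[[0,0,1],[0,0,0]],[[0,0,0],[0,0,0]]]' 0 >/dev/null; python3 -c 'from h import *;fpos()'
python3 -m creep '[[[0,0,1],[0,0,0]],[[0,0,0.5],[0,0,0]],[[0,0,0],[0,0,0]]]' 0 >/dev/null; python3 -c 'from h import *;fpos()'
```

```text
F mm [10.   7.1 79.4] f [-0.2 -0.8 -0.7] t 35.8
F mm [10.   7.1 78.1] f [ 0.4 -0.2 -1.2] t 36.17
```

```bash
python3 -m creep '[[[0,0,0.5],[0,0,0]],[[0,0,0],[0,0,0]]]' 0 >/dev/null; python3 -c 'from h import *;fpos()'
python3 -m creep '[[[0,0,0],[0,0,0]],[[0,0,0],[0,0,0]],[[0,0,0],[0,0,0]],[[0,0,0],[0,0,0]]]' 45 ; python3 -m creep '[[[0,0,-20],[0,0,0]],[[0,0,-40],[0,0,0]],[[-20,0,-50],[0,0,0]],[[-30,0,-10],[0,0,0]],[[0,0,0],[0,0,0]],[[0,0,0],[0,0,0]]]' 45 >/dev/null
python3 - <<'E'
from h import *
fpos();ob,w,Q=seepack('pics/w11.png');Q=Q*1000
k=(abs(Q[...,0]-10)<20)&(abs(Q[...,1]-7)<20)&(Q[...,2]>90)&(Q[...,2]<110);q=Q[k];print(len(q),np.percentile(q,[2,50,98],axis=0).round(1))
cv2.imwrite('pics/w11c.png',cv2.resize(w['image'][60:300,200:480],None,fx=2,fy=2))
E
```

```text
F mm [10.1  7.1 78. ] f [-2.  -0.6  2.8] t 36.42
clock: 36.92
eef_pos: [0.5726, 0.2071, 0.0774]
tool_rot: [0.752, 0.659, -0.001, -0.0]
ft_force: [0.1, -0.7, -0.0]
grip_width: 0.0452
grasp_force: 0.0
F mm [ 10.1 -42.5 197. ] f [-0.2 -0.1 -0.4] t 37.67
1271 [[-1.6 -3.1 94.4]
 [ 9.2  7.9 98.3]
 [20.1 18.5 99.8]]
```

View pics/w11c.png

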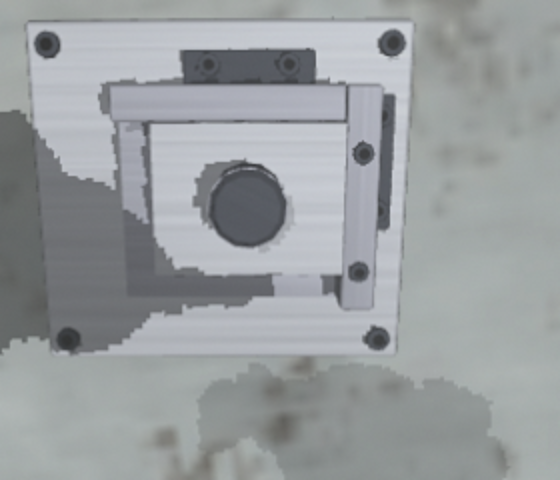

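Head top is at 98 mm, so the pin is seated on the top plate, upright and free of the gripper.

```bash
python3 -c 'from h import *;print(workorder.job_done())'
```

```text
the job is handed in; nothing more can be done
None
```

The pin is down through all three squared plates with its head flat on the top plate (head top at 98 mm), the gripper has let go, and I handed the job in at about 38 s; no verdict came back.

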